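# Cap the tubes of salvaged plastic

## Task

Close the three filled tubes in the rack with the three blue caps lying on the bench. The caps look alike but each was made for a slightly different neck, so find out by careful trial which belongs where, without forcing a cap that does not want to go on, and leave every tube upright in the rack with its cap fully home. Do not tip a tube, and leave the ring sculpture and the pliers where they are.

Things in the scene. Friction and masses are not known exactly. Their poses are not given: they have to be found in the camera images.
- tube_wide: Clear plastic storage tube filled with orange plastic bits, body 44 mm across, 91 mm high in all, standing loosely in a well of the rack. Its top 20 mm is a straight neck of 41 mm outer diameter whose last 5 mm taper in to a rim 4 mm narrower. Origin: centre of its underside; z up along its axis. Weight about 85 g.
- tube_wide_rim (a point): Centre of the rim (top edge) of this tube's 41 mm neck, 91 mm above its underside; z up. A cap that fits slides down 18 mm under light pressure until the inside of its top rests on the rim: its mouth is then 18 mm below this point. Too tight a cap stops on the taper, mouth less than 4 mm below the rim. Too wide a cap drops on as well but hangs loose, and a cap that fits no other tube is left over.
- tube_mid: Clear plastic storage tube filled with pale blue and white plastic bits, body 44 mm across, 91 mm high in all, standing loosely in a well of the rack. Its top 20 mm is a straight neck of 36 mm outer diameter whose last 5 mm taper in to a rim 4 mm narrower. Origin: centre of its underside; z up along its axis. Weight about 85 g.
- tube_mid_rim (a point): Centre of the rim (top edge) of this tube's 36 mm neck, 91 mm above its underside; z up. A cap that fits slides down 18 mm under light pressure until the inside of its top rests on the rim: its mouth is then 18 mm below this point. Too tight a cap stops on the taper, mouth less than 4 mm below the rim. Too wide a cap drops on as well but hangs loose, and a cap that fits no other tube is left over.
- tube_slim: Clear plastic storage tube filled with black plastic bits, body 44 mm across, 91 mm high in all, standing loosely in a well of the rack. Its top 20 mm is a straight neck of 31 mm outer diameter whose last 5 mm taper in to a rim 4 mm narrower. Origin: centre of its underside; z up along its axis. Weight about 85 g.
- tube_slim_rim (a point): Centre of the rim (top edge) of this tube's 31 mm neck, 91 mm above its underside; z up. A cap that fits slides down 18 mm under light pressure until the inside of its top rests on the rim: its mouth is then 18 mm below this point. Too tight a cap stops on the taper, mouth less than 4 mm below the rim. Too wide a cap drops on as well but hangs loose, and a cap that fits no other tube is left over.
- cap_a: One of three caps, alike from outside: sky-blue, ribbed, 50 mm across, 22 mm high, open underneath, top 4 mm thick, round bore 18 mm deep, about 22 g. One has a 33 mm bore, one 38 mm, one 43 mm; which has which is not known and cannot be seen as they lie. Starts mouth down on the bench. Origin: centre of its open mouth (underside); z points up through the closed top.
- cap_b: One of three caps, alike from outside: sky-blue, ribbed, 50 mm across, 22 mm high, open underneath, top 4 mm thick, round bore 18 mm deep, about 22 g. One has a 33 mm bore, one 38 mm, one 43 mm; which has which is not known and cannot be seen as they lie. Starts mouth down on the bench. Origin: centre of its open mouth (underside); z points up through the closed top.
- cap_c: One of three caps, alike from outside: sky-blue, ribbed, 50 mm across, 22 mm high, open underneath, top 4 mm thick, round bore 18 mm deep, about 22 g. One has a 33 mm bore, one 38 mm, one 43 mm; which has which is not known and cannot be seen as they lie. Starts mouth down on the bench. Origin: centre of its open mouth (underside); z points up through the closed top.
- rack: Fixed pale wooden block 76 x 290 x 40 mm (x, y, z) with three round wells 100 mm apart along its y axis, 46 mm across, 30 mm deep, a tube in each, in any order. Origin: centre of its underside. The wells' floor is 10 mm above the bench: the tubes stand 61 mm out of the block, rims 101 mm above the bench.
- sculpture: Bystander: unfinished loop of small plastic rings on a grey stone base of 60 x 80 mm, 110 mm high in all, delicate. Origin: centre of its underside.
- pliers: Bystander: small pliers with black handles, 175 mm long, 13 mm high, lying on the bench along their x axis. Origin: between the handles, on the bench.
Mind the look-alikes: they are no part of the job. What is shaped like the cap_c but red or yellow is not meant.

How it is judged:
By the outcome, as a careful person would: the job done as asked, in the order asked, and still so for the second after the job is handed in, with the robot touching nothing.
It also fails if it takes over 67 s, if anything falls off the work surface, if the arm or the gripper's body presses on something with over 40 N, if the wrist force passes 120 N, or if a joint passes its speed limit or range.

## Robot

A 6-joint arm with a two-finger parallel gripper is mounted at the origin on the work surface. World frame = base frame: x ahead of the robot, y to its left, z up, the work surface at z = 0. Lengths are in mm, angles in rad, forces in N, time in s.
With the tool pointing down it reaches from about 350 to 875 mm from the base axis. Payload 15.5 kg.
Tool frame: the origin (TCP) lies on the centre line of the jaws, within the pads' length; the fingertips stand 8 mm ahead of it and the grasp point (between the pads) lies 11 mm behind it; z points along the fingers, y is the direction in which the jaws open and shut (so a half turn about z gives the same grasp; the last joint's range is limited). The gripper opens to 85 mm and grips with 20 to 120 N. Pads are 22 mm wide; open, the fingers measure 114 mm over their backs; the gripper's body (76 mm by 85 mm) begins 54 mm behind the grasp point. The pads swing forward as they close: fully open they stand 13 mm farther back than shut.
Start: joints at [1.133, 0.494, 1.345, -0, 1.302, -0.096], TCP at [209.485, 588.849, 239.277] pointing down, gripper open.
Joint ranges: [-2.91, 2.91], [-0.82, 2.16], [0.22, 2.67], [-1.22, 4.37], [0.12, 2.79], [-3.08, 3.08]. Speed limits (rad/s): [1.89, 1.89, 2.57, 3.01, 3.01, 3.01].

## Interface

Orientations are given as a 3x3 rotation matrix whose columns are the frame's x, y, z axes.
In Python, from plant import r gives the robot as it stands. The module is installed in compiled form; this text tells all that it offers.
- The arm moves only by the tool drive_tool, never from a script. Its argument "deltas" is text: rows parted by semicolons, each of 5 numbers parted by spaces: the shift along the tool's x, y, z as a fraction of full scale, then the turn about the tool's z as a fraction of full scale, then the closure, from -1 (fully open) to 1 (shut). A call has 1 to 20 rows; each row shifts and turns the commanded pose from where the row before left it, along the tool's axes as they then stand; what a row does not reach is not made up. Full scale, the value 1, is 0.025 m for a shift and 4 degrees for a turn. A row lasts 1/10 s, in which the tool goes at most 50 mm and 8.59 degrees, less where a joint would pass 70% of its speed; a pose out of reach is approached as far as the arm can. A call with a number of a shift or a turn outside -1 to 1 is refused whole. A call with a gripper value outside its range is refused whole. The fingers move at their own pace and stop on an object; "squeeze" is the grip in N (left out, the last holds). Time passes only in rows, so rows that do not move let the fingers close. It gives the time, the measured TCP pose, the force and the opening at its end, in the units of the state.
- r.state(): the state, without advancing time (a new reading comes with each control period).
- r.read_camera(name): name is "scene" or "top"; returns a dict with "color" (384x512x3 uint8, red, green, blue), "depth" (384x512 float32, mm along the optical axis (not along the pixel's ray), 0 where there is no reading), "intrinsics" (3x3 intrinsics, pixels), "D" ([k1, k2, p1, p2, k3] as OpenCV has them; the pictures are not rectified), "rvec" (rotation vector, rad) and "tvec" (3), from world to camera coordinates, as OpenCV has them. Camera axes: x right, y down, z forward; pixel columns grow to the right and rows downward; lengths in mm; the calibration is good to about 2 mm. A picture is of the moment at which its call begins.
- r.hand_in(): hands the job in, once; it reports no verdict.
The state is a dict: "clock": time; "joints": joint angles; "qvel": joint speeds; "tau": joint torques, N m; "tcp_pos": TCP position; "tcp_rot": TCP orientation; "force": force on the tool from outside, world axes, zero at the start; "moment": the same for the moment, N m; "width": finger opening in mm.
Only numpy, scipy, OpenCV 4.12 (cv2) and the standard library are available. Lean on these libraries where they do the work, as an engineer would, in place of code of your own. Each camera call takes 0.05 s, during which the arm holds its last target.

## Working session

There is one attempt and no reset: what is moved stays moved. The work goes in short steps, Python scripts to look and compute and a tool call to move; the robot and the scene stay as the last step left them, time stands still between calls to the robot, and variables do not carry over. Pictures are saved under pics/ and viewed, and the job is handed in when it is done.

Besides the shell and the picture viewer there is one more tool, called after "Call:" as name(argument=value, ...) on one line, values as JSON. drive_tool: Moves the arm, as the interface text tells. Its arguments: {"type":"object","properties":{"deltas":{"type":"string"},"squeeze":{"type":"number"}},"required":["deltas"]}

```bash
mkdir -p pics; ls; python3 - <<'E'
from plant import r
import cv2,numpy as np,pickle
s=r.state()
for k in s: print(k,np.round(s[k],3).tolist())
for n in ["scene","top"]:
    d=r.read_camera(n); pickle.dump(d,open(f'{n}0.pkl','wb'))
    cv2.imwrite(f'pics/{n}0.png',d['color'][:,:,::-1])
    R=cv2.Rodrigues(d['rvec'])[0]; print(n,d['intrinsics'].tolist(),d['D'],(-R.T@np.ravel(d['tvec'])).round(1),R.round(3).tolist())
E
```

```text
pics
clock 0.0
joints [1.133, 0.494, 1.346, -0.0, 1.302, -0.096]
qvel [0.0, -0.0, -0.001, -0.001, -0.0, -0.001]
tau [0.002, -88.214, -38.388, 0.0, 0.01, -0.0]
tcp_pos [209.344, 588.526, 238.676]
tcp_rot [[-0.942, 0.335, -0.001], [0.335, 0.942, -0.001], [0.0, -0.001, -1.0]]
force [0.178, 0.664, -0.209]
moment [-0.05, -0.005, -0.032]
width 85.622
scene [[361.49538642397016, 0.0, 252.3155178317446], [0.0, 361.49538642397016, 188.6860089557667], [0.0, 0.0, 1.0]] [-0.0322804  0.         0.         0.         0.       ] [932.8 382.3 776.7] [[-0.663, 0.748, 0.012], [0.567, 0.514, -0.644], [-0.488, -0.42, -0.765]]
top [[365.9942135967205, 0.0, 256.73859813786686], [0.0, 365.9942135967205, 189.69355060457593], [0.0, 0.0, 1.0]] [-0.1101476  0.         0.         0.         0.       ] [ 288.2  -17.2 1238.4] [[0.002, -1.0, -0.014], [-0.983, 0.0, -0.182], [0.182, 0.014, -0.983]]
```

View pics/scene0.png

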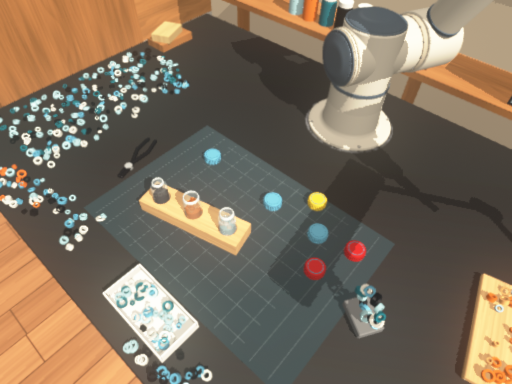

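View pics/top0.png

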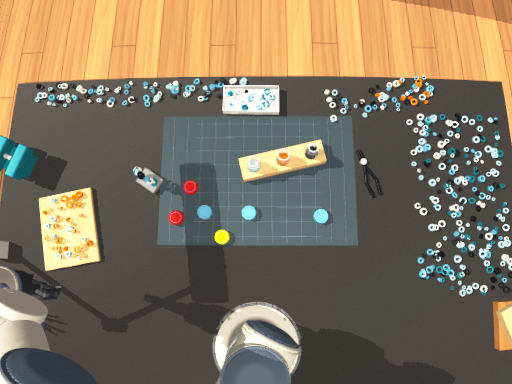

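The scene picture shows three blue caps at about (213,156), (272,201) and (317,233). Look-alikes there are the yellow cap (317,201) and the red caps (355,251) and (315,268). In the top picture the blue caps are at (204,212), (249,212) and (321,216). The tubes, from left to right, are pale blue/white (253,165), orange (284,157) and black (312,151). I choose the three blue caps by colour and check them in close crops.

```bash
cat > h.py <<'E'
import cv2,numpy as np
def ray(d,uv):
    uv=np.array(uv,float).reshape(-1,1,2)
    n=cv2.undistortPoints(uv,d['intrinsics'],d['D']).reshape(-1,2)
    R=cv2.Rodrigues(d['rvec'])[0]; c=-R.T@np.ravel(d['tvec'])
    return c,(np.c_[n,np.ones(len(n))]@R)
def plane(d,uv,z):
    c,v=ray(d,uv); return c+v*((z-c[2])/v[:,2])[:,None]
def proj(d,P):
    return cv2.projectPoints(np.array(P,float).reshape(-1,1,3),d['rvec'],d['tvec'],d['intrinsics'],d['D'])[0].reshape(-1,2)
def cloud(d):
    h,w=d['depth'].shape; g=np.mgrid[0:h,0:w][::-1].reshape(2,-1).T
    R=cv2.Rodrigues(d['rvec'])[0]
    n=cv2.undistortPoints(g.reshape(-1,1,2).astype(float),d['intrinsics'],d['D']).reshape(-1,2)
    z=d['depth'].ravel()[:,None]
    return ((np.c_[n,np.ones(len(n))]*z-np.ravel(d['tvec']))@R).reshape(h,w,3)
E
python3 - <<'E'
from h import *; import pickle
for n in ["top","scene"]:
    d=pickle.load(open(n+'0.pkl','rb')); P=cloud(d)
    hsv=cv2.cvtColor(d['color'],cv2.COLOR_RGB2HSV)
    m=cv2.inRange(hsv,(92,90,80),(112,255,255))
    k,l,st,ce=cv2.connectedComponentsWithStats(m)
    print(n)
    for i in range(1,k):
        if st[i,4]>60:
            q=P[l==i]; q=q[(q[:,2]>12)&(q[:,2]<30)]
            if len(q)<20: continue
            t=q[q[:,2]>q[:,2].max()-5]
            print(ce[i].round(1),st[i,4],'ctr ray z=11..22',plane(d,[ce[i]],22).round(1)[0],plane(d,[ce[i]],14).round(1)[0],'cloud mean top',t.mean(0).round(1),((t.max(0)+t.min(0))/2).round(1))
    # rack & tubes
    for nm,zl,zh in [('racktop',33,46),('rims',96,106)]:
        mm=((P[...,2]>zl)&(P[...,2]<zh)&(P[...,0]>400)&(P[...,0]<720)&(abs(P[...,1])<300)).astype(np.uint8)
        k,l,st,ce=cv2.connectedComponentsWithStats(mm)
        for i in range(1,k):
            if st[i,4]>15:
                q=P[l==i]; print(nm,ce[i].round(1),st[i,4],q.mean(0).round(1),q.min(0).round(),q.max(0).round(),cv2.minAreaRect(q[:,:2].astype(np.float32)))
t=pickle.load(open('top0.pkl','rb'))['color'];s=pickle.load(open('scene0.pkl','rb'))['color']
a=cv2.resize(t[135:250,185:335,::-1],None,fx=4.6,fy=4.6,interpolation=2)
cv2.imwrite('pics/topc.png',a)
cv2.imwrite('pics/scenec.png',cv2.resize(s[140:290,130:340,::-1],None,fx=3.8,fy=3.8,interpolation=2))
E
```

```text
top
[ 17.  158.9] 934 ctr ray z=11..22 [628.7 879.5  22. ] [631.  885.4  14. ] cloud mean top [595.3 824.4  27.2] [600.2 822.8  27.3]
[204.3 211.7] 191 ctr ray z=11..22 [438.7 176.   22. ] [439.7 177.3  14. ] cloud mean top [442.1 185.6  25.1] [442.4 178.4  26.5]
[248.5 212.4] 188 ctr ray z=11..22 [436.5  27.5  22. ] [437.5  27.8  14. ] cloud mean top [436.7  28.3  23.3] [437.9  27.4  24.2]
[320.4 215.9] 190 ctr ray z=11..22 [ 424.8 -212.9   22. ] [ 425.7 -214.2   14. ] cloud mean top [ 426.1 -215.5   24.1] [ 425.8 -214.7   25.1]
[437.  270.4] 237 ctr ray z=11..22 [ 239.7 -602.1   22. ] [ 239.4 -606.    14. ] cloud mean top [ 236.3 -628.5   17.4] [ 236.2 -604.    17.9]
racktop [281.7 159.9] 1360 [613.6 -84.9  38.5] [ 546. -236.   33.] [688.  64.  46.] ((617.598388671875, -86.108154296875), (78.3790054321289, 291.328369140625), 13.20677375793457)
scene
[212.1 156. ] 216 ctr ray z=11..22 [ 436.6 -203.9   22. ] [ 431.3 -210.1   14. ] cloud mean top [ 428.7 -211.2   21.9] [ 428.6 -211.7   22.9]
[ 59.4 198.5] 87 ctr ray z=11..22 [ 822.6 -391.5   22. ] [ 821.5 -399.7   14. ] cloud mean top
[... 462 characters left out ...]
9 [624.4 -67.7  39.1] [ 548. -228.   33.] [690.  66.  46.] ((618.7576904296875, -84.53297424316406), (79.372314453125, 291.8670349121094), 13.360753059387207)
rims [157.  182.3] 55 [ 643.7 -179.1   98.9] [ 628. -194.   96.] [ 657. -167.  102.] ((642.6683959960938, -180.30552673339844), (27.34062957763672, 28.501487731933594), 71.05146789550781)
rims [190.1 197.7] 72 [621.3 -82.1  98.7] [ 600. -103.   96.] [639. -63. 102.] ((619.482421875, -84.14408874511719), (37.94327926635742, 38.45383071899414), 23.851362228393555)
rims [225.7 213.3] 65 [597.5  13.8  99.1] [580.  -3.  96.] [613.  30. 103.] ((596.2067260742188, 13.56583023071289), (33.30797576904297, 32.50403594970703), 42.980682373046875)
```

View pics/topc.png

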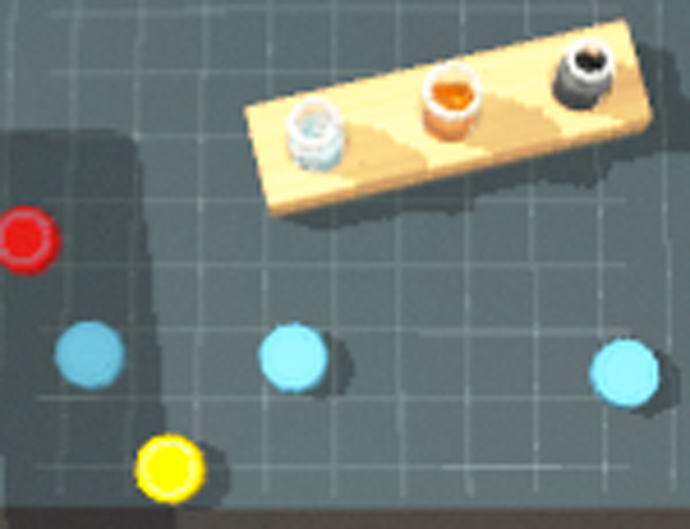

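View pics/scenec.png

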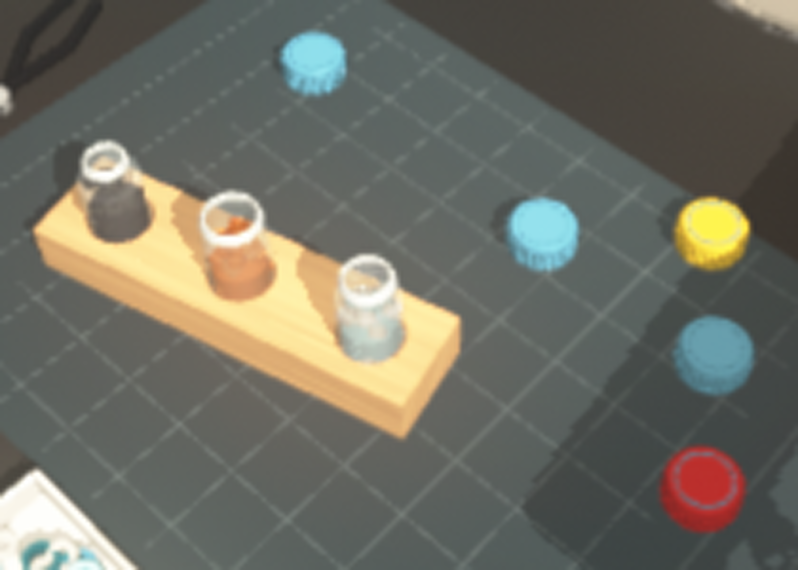

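The close crops confirm the three plain sky-blue caps. The yellow cap is at (170,468) and the red cap at (25,240) in the top crop, and I leave those alone. The tubes, left to right, are mid, wide and slim. First reach is the left cap, at about (441.6, 179.1).

Call:
drive_tool(deltas="0 0 0.6 -0.98 -1;0 0 0.6 -0.98 -1;0 0 0.6 -0.98 -1;0 0 0.6 -0.98 -1;0 0 0.6 -0.98 -1;-0.55 -1 0.2 0 -1;-0.55 -1 0.2 0 -1;-0.55 -1 0.2 0 -1;-0.55 -1 0.2 0 -1;-0.55 -1 0.2 0 -1;-0.55 -1 0.2 0 -1;-0.55 -1 0.2 0 -1;-0.55 -1 0.2 0 -1;-0.55 -1 0.2 0 -1;-0.55 -1 0.2 0 -1;-0.55 -1 0.2 0 -1;-0.55 -1 0.2 0 -1;-0.55 -1 0.2 0 -1;-0.55 -1 0.2 0 -1;-0.55 -1 0.2 0 -1", squeeze=25)

```text
clock: 2.1
tcp_pos: [416.2, 212.8, 89.0]
tcp_rot: [[-1.0, -0.0, -0.0], [-0.0, 1.0, -0.0], [0.0, -0.0, -1.0]]
force: [0.4, -0.0, 0.2]
width: 85.1
```

Call:
drive_tool(deltas="-0.5 -0.68 0 0 -1;-0.52 -0.68 0.4 0 -1;0 0 0.8 0 -1;0 0 0.8 0 -1;0 0 0.6 0 -1;0 0 0.4 0 -1;0 0 0 0 -1;0 0 0 0 -1")

```text
clock: 2.9
tcp_pos: [441.4, 180.0, 14.5]
tcp_rot: [[-1.0, -0.0, -0.0], [-0.0, 1.0, -0.0], [0.0, -0.0, -1.0]]
force: [0.3, 0.2, -1.2]
width: 85.5
```

Call:
drive_tool(deltas="0 -0.03 0.04 0 1;0 0 0 0 1;0 0 0 0 1;0 0 0 0 1;0 0 0 0 1;0 0 0 0 1")

```text
clock: 3.5
tcp_pos: [441.6, 179.2, 13.9]
tcp_rot: [[-1.0, -0.0, 0.001], [-0.0, 1.0, 0.0], [-0.001, 0.0, -1.0]]
force: [-1.6, -0.8, 9.4]
width: 48.7
```

Call:
drive_tool(deltas="0 0 0 0 1;0 0 -0.1 0 1;0 0 -0.3 0 1;0 0 -0.6 0 1;0 0 -1 0 1;0 0 -1 0 1;0 0 -1 0 1;0 0 -1 0 1;0 0 -0.6 0 1;0 0 0 0 1;0 0 0 0 1")

```text
clock: 4.6
tcp_pos: [441.3, 179.1, 153.5]
tcp_rot: [[-1.0, -0.0, 0.001], [-0.0, 1.0, 0.0], [-0.001, 0.0, -1.0]]
force: [1.1, 0.1, -0.1]
width: 48.2
```

```bash
python3 - <<'E'
from plant import r
from h import *
s=r.state(); print(s['tcp_pos'],s['force'],s['width'])
a=[]
for n in ["scene","top"]:
    d=r.read_camera(n); u,v=proj(d,[s['tcp_pos']])[0].astype(int)
    a.append(cv2.resize(d['color'][v-35:v+35,u-45:u+45,::-1],(400,311),interpolation=2))
cv2.imwrite('pics/g1.png',np.hstack(a))
E
```

```text
[441.25748813 179.14003391 153.49317745] [ 1.10927     0.11262197 -0.1212778 ] 48.23506560497532
```

View pics/g1.png

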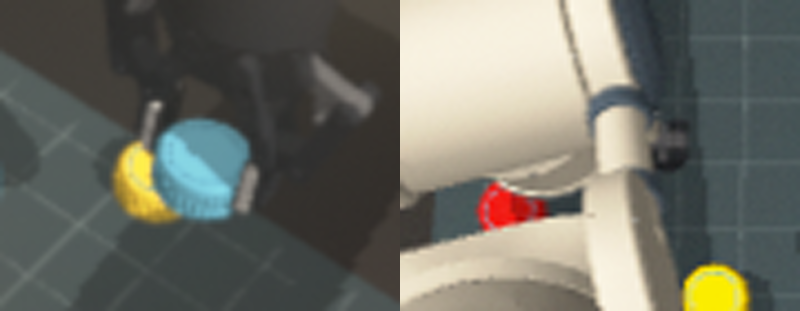

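The cap is held level, at about (200,165) in the left crop. I move it above tube_wide.

Call:
drive_tool(deltas="-0.3 -0.4 0 0 1;-0.6 -0.9 0 0 1;-0.6 -0.9 0 0 1;-0.6 -0.9 0 0 1;-0.6 -0.9 0 0 1;-0.6 -0.9 0 0 1;-0.6 -0.9 0 0 1;-0.6 -0.9 0 0 1;-0.6 -0.9 0 0 1;-0.6 -0.9 0 0 1;-0.6 -0.9 0 0 1;-0.6 -0.9 0 0 1;-0.2 -0.28 0 0 1;0 0 0 0 1;0 0 0.6 0 1;0 0 0.4 0 1;0 0 0 0 1;0 0 0 0 1")

```text
clock: 6.5
tcp_pos: [618.6, -84.8, 128.2]
tcp_rot: [[-1.0, -0.001, -0.001], [-0.001, 1.0, 0.0], [0.001, 0.0, -1.0]]
force: [0.5, 0.4, 0.4]
width: 48.5
```

```bash
python3 - <<'E'
from plant import r
from h import *
s=r.state(); print(s['tcp_pos'],s['force'],s['width'])
p=s['tcp_pos']
for n in ["scene"]:
    d=r.read_camera(n); u,v=proj(d,[p])[0].astype(int)
    im=d['color'][:,:,::-1].copy()
    print(u,v,proj(d,[[618.4,-85.2,101],[p[0],p[1],p[2]-13.9],[p[0],p[1],p[2]-13.9+22]]))
    cv2.imwrite('pics/w1.png',cv2.resize(im[v-45:v+55,u-65:u+65],(780,600),interpolation=2))
E
```

```text
[618.59265092 -84.80903414 128.20504102] [0.51505353 0.42250856 0.41803666] 48.501775470523675
188 188 [[190.00678058 195.63963561]
 [189.38703825 192.24228112]
 [188.2449523  186.22012295]]
```

View pics/w1.png

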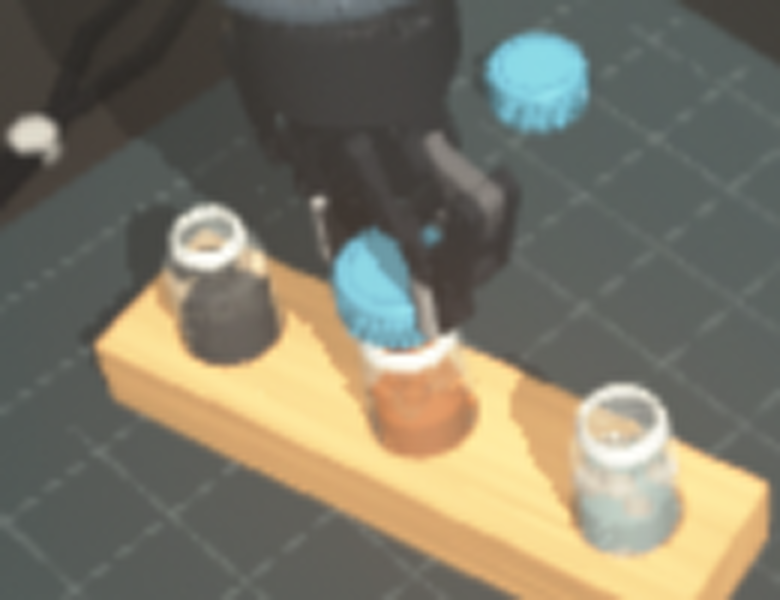

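The picture shows the cap at (395,285), above the orange tube's rim at (411,345), and both sit about 8 px right of where I predicted, so they line up. I lower it gently.

Call:
drive_tool(deltas="0 0 0.3 0 1;0 0 0.2 0 1;0 0 0.04 0 1;0 0 0.04 0 1;0 0 0 0 1")

```text
clock: 7.05
tcp_pos: [618.9, -85.3, 113.7]
tcp_rot: [[-1.0, -0.0, -0.0], [-0.0, 1.0, 0.0], [0.0, 0.0, -1.0]]
force: [0.1, -0.4, 0.3]
width: 48.1
```

Call:
drive_tool(deltas="0 0 0.04 0 1;0 0 0.04 0 1;0 0 0 0 1")

```text
clock: 7.35
tcp_pos: [618.9, -85.3, 111.7]
tcp_rot: [[-1.0, -0.0, -0.0], [-0.0, 1.0, -0.0], [0.0, -0.0, -1.0]]
force: [-0.2, 0.8, -0.8]
width: 48.3
```

Call:
drive_tool(deltas="0 0 0.04 0 1;0 0 0.04 0 1;0 0 0 0 1")

```text
clock: 7.65
tcp_pos: [618.8, -85.3, 109.6]
tcp_rot: [[-1.0, -0.0, -0.0], [-0.0, 1.0, 0.0], [0.0, 0.0, -1.0]]
force: [1.1, -0.0, -0.1]
width: 48.1
```

Call:
drive_tool(deltas="0 0 0.06 0 1;0 0 0.06 0 1;0 0 0 0 1")

```text
clock: 7.95
tcp_pos: [618.8, -85.2, 106.5]
tcp_rot: [[-1.0, -0.0, -0.0], [-0.0, 1.0, 0.0], [0.0, 0.0, -1.0]]
force: [-0.3, -0.2, -0.3]
width: 48.6
```

Call:
drive_tool(deltas="0 0 0.08 0 1;0 0 0.08 0 1;0 0 0 0 1")

```text
clock: 8.25
tcp_pos: [618.8, -85.2, 102.4]
tcp_rot: [[-1.0, -0.0, -0.0], [-0.0, 1.0, 0.0], [0.0, 0.0, -1.0]]
force: [-0.5, -0.5, -0.3]
width: 48.6
```

It's 12 mm past the rim with no resistance, so this is the 43 mm cap. I seat it now.

Call:
drive_tool(deltas="0 0 0.08 0 1;0 0 0.08 0 1;0 0 0.02 0 1;0 0 0 0 1")

```text
clock: 8.65
tcp_pos: [618.9, -85.3, 98.2]
tcp_rot: [[-1.0, -0.0, -0.0], [-0.0, 1.0, 0.0], [0.0, 0.0, -1.0]]
force: [0.6, -0.8, -0.2]
width: 48.4
```

Call:
drive_tool(deltas="0 0 0.03 0 1;0 0 0 0 1")

```text
clock: 8.85
tcp_pos: [618.9, -85.3, 97.5]
tcp_rot: [[-1.0, -0.0, -0.0], [-0.0, 1.0, -0.0], [0.0, -0.0, -1.0]]
force: [0.3, -0.3, 0.1]
width: 48.5
```

Call:
drive_tool(deltas="0 0 0.03 0 1;0 0 0 0 1")

```text
clock: 9.05
tcp_pos: [619.1, -85.3, 97.0]
tcp_rot: [[-1.0, -0.0, 0.0], [-0.0, 1.0, -0.0], [-0.0, -0.0, -1.0]]
force: [-1.4, -0.1, 4.3]
width: 48.4
```

Call:
drive_tool(deltas="0 0 0.03 0 1;0 0 0 0 1")

```text
clock: 9.25
tcp_pos: [619.4, -85.3, 97.0]
tcp_rot: [[-1.0, -0.0, 0.001], [-0.0, 1.0, -0.0], [-0.001, -0.0, -1.0]]
force: [-2.4, 0.7, 14.1]
width: 48.5
```

The cap is home: contact came at tcp z 97.0 against 96.9 expected. I release and rise.

Call:
drive_tool(deltas="0 0 -0.05 0 1;0 0 0 0 0.2;0 0 0 0 -1;0 0 0 0 -1;0 0 0 0 -1;0 0 -0.2 0 -1;0 0 -0.8 0 -1;0 0 -1 0 -1;0 0 -0.8 0 -1;0 0 0 0 -1")

```text
clock: 10.25
tcp_pos: [620.4, -85.6, 170.4]
tcp_rot: [[-1.0, -0.0, 0.005], [-0.0, 1.0, -0.001], [-0.005, -0.001, -1.0]]
force: [0.3, 0.7, -0.1]
width: 85.4
```

```bash
python3 - <<'E'
from plant import r
from h import *
s=r.state(); print(s['tcp_pos'],s['force'],s['width'])
d=r.read_camera("scene"); im=d['color'][:,:,::-1]
cv2.imwrite('pics/w2.png',cv2.resize(im[150:260,120:265],(780,592),interpolation=2))
E
```

```text
[620.36574667 -85.58396696 170.38519448] [ 0.2654152   0.67360447 -0.13173138] 85.36915819787625
```

View pics/w2.png

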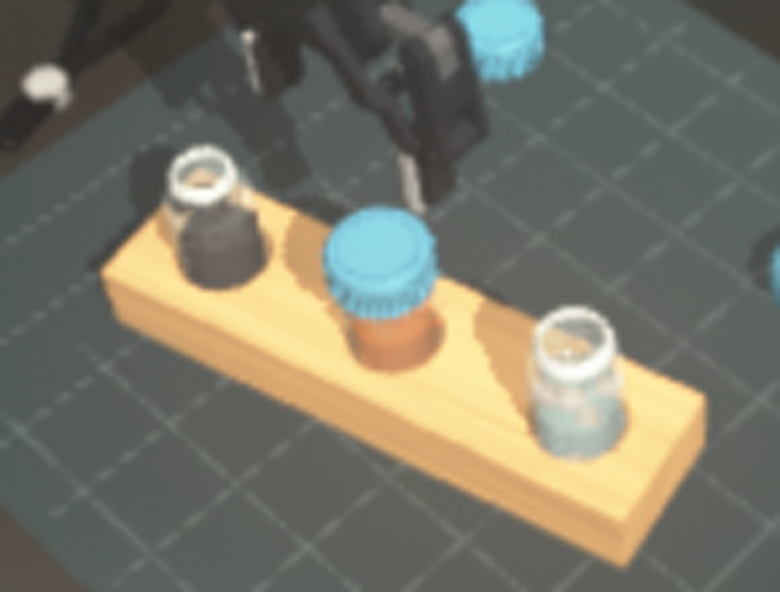

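tube_wide's cap sits level at (380,260), and the other two tubes are undisturbed. Next is the middle cap, at (439.3, 29.4).

Call:
drive_tool(deltas="0.5 0.3 0 0 -1;0.9 0.6 0 0 -1;1 0.6 0 0 -1;1 0.6 0 0 -1;1 0.6 0.2 0 -1;1 0.6 0.4 0 -1;0.9 0.6 0.5 0 -1;0.6 0.4 0.5 0 -1;0.34 0.3 0.6 0 -1;0 0 0.8 0 -1;0 0 0.9 0 -1;0 0 0.9 0 -1;0 0 0.7 0 -1;0 0 0.4 0 -1;0 0 0 0 -1;0 0 0 0 -1")

```text
clock: 11.9
tcp_pos: [437.8, 29.7, 20.0]
tcp_rot: [[-1.0, -0.0, -0.0], [-0.0, 1.0, 0.0], [0.0, 0.0, -1.0]]
force: [0.4, -0.2, 0.8]
width: 85.6
```

Call:
drive_tool(deltas="-0.06 -0.01 0.12 0 -1;0 0 0.12 0 -1;0 0 0 0 1;0 0 0 0 1;0 0 0 0 1;0 0 0 0 1;0 0 0 0 1;0 0 0 0 1")

```text
clock: 12.7
tcp_pos: [439.4, 29.4, 14.2]
tcp_rot: [[-1.0, -0.0, 0.0], [-0.0, 1.0, -0.0], [-0.0, -0.0, -1.0]]
force: [-1.5, 0.3, 10.1]
width: 49.1
```

Call:
drive_tool(deltas="0 0 -0.1 0 1;0 0 -0.4 0 1;0 0 -0.9 0 1;0 0 -1 0 1;-0.2 0 -1 0 1;-0.5 -0.1 -1 0 1;-0.8 -0.1 -0.8 0 1;-0.9 -0.1 -0.3 0 1;-0.9 -0.1 0 0 1;-0.9 -0.1 0 0 1;-0.9 -0.1 0 0 1;-0.7 -0.09 0 0 1;-0.43 0 0 0 1;0 0 0 0 1;0 0 0.5 0 1;0 0 0.4 0 1;0 0 0 0 1;0 0 0 0 1")

```text
clock: 14.5
tcp_pos: [594.5, 12.3, 128.3]
tcp_rot: [[-1.0, -0.0, -0.001], [-0.0, 1.0, 0.0], [0.001, 0.0, -1.0]]
force: [0.1, 0.7, 0.2]
width: 48.7
```

```bash
python3 - <<'E'
from plant import r
from h import *
s=r.state(); print(s['tcp_pos'],s['force'],s['width'])
d=r.read_camera("scene"); im=d['color'][:,:,::-1]
cv2.imwrite('pics/m1.png',cv2.resize(im[150:260,150:295],(780,592),interpolation=2))
E
```

```text
[594.45806672  12.30087868 128.31088914] [0.08652511 0.71175487 0.23679041] 48.70702631349718
```

View pics/m1.png

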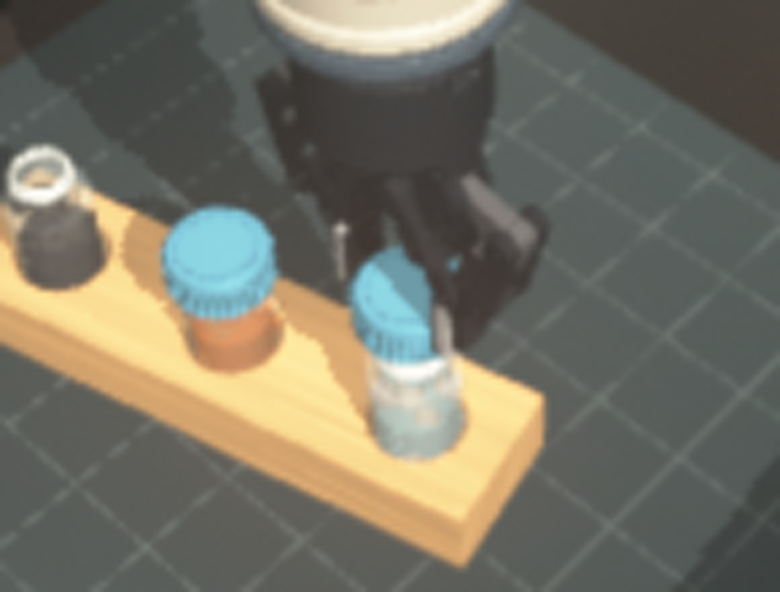

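The cap at (400,305) is above the mid tube's rim at (415,360). I lower it in small steps.

Call:
drive_tool(deltas="-0.03 0 0.25 0 1;0 0 0.2 0 1;0 0 0.08 0 1;0 0 0 0 1")

```text
clock: 14.95
tcp_pos: [595.6, 12.2, 115.1]
tcp_rot: [[-1.0, -0.0, -0.001], [-0.0, 1.0, 0.0], [0.001, 0.0, -1.0]]
force: [0.1, 0.2, 0.3]
width: 48.5
```

Call:
drive_tool(deltas="0 0 0.04 0 1;0 0 0.04 0 1;0 0 0 0 1")

```text
clock: 15.25
tcp_pos: [595.9, 12.2, 113.6]
tcp_rot: [[-1.0, -0.0, 0.0], [-0.0, 1.0, -0.0], [-0.0, -0.0, -1.0]]
force: [-0.6, 0.3, 1.2]
width: 48.7
```

Call:
drive_tool(deltas="0 0 0.03 0 1;0 0 0.03 0 1;0 0 0 0 1")

```text
clock: 15.55
tcp_pos: [596.3, 12.0, 112.5]
tcp_rot: [[-1.0, -0.0, 0.001], [-0.0, 1.0, -0.0], [-0.001, -0.0, -1.0]]
force: [-1.9, -2.2, 8.2]
width: 48.7
```

It met resistance at about 1.8 mm below the rim, so this is a tight-cap candidate. I back off and retry gently with a small lateral shift to rule out misalignment.

Call:
drive_tool(deltas="0 0 -0.1 0 1;0.05 -0.05 0 0 1;0 0 0.05 0 1;0 0 0.03 0 1;0 0 0 0 1")

```text
clock: 16.05
tcp_pos: [595.0, 11.1, 112.8]
tcp_rot: [[-1.0, -0.0, 0.001], [-0.0, 1.0, 0.0], [-0.001, 0.0, -1.0]]
force: [1.2, 2.1, 7.8]
width: 48.9
```

Call:
drive_tool(deltas="0 0 0.02 0 1;0 0 0 0 1")

```text
clock: 16.25
tcp_pos: [595.2, 11.2, 112.5]
tcp_rot: [[-1.0, -0.0, 0.001], [-0.0, 1.0, 0.0], [-0.001, 0.0, -1.0]]
force: [-0.5, 3.0, 10.4]
width: 49.3
```

The side force changed sign while the stop stayed at the same height, so the cap is centred and really is too tight: it's the 33 mm bore. I take it to tube_slim.

Call:
drive_tool(deltas="0 0 -0.3 0 1;0 0 -0.8 0 1;0 -0.2 -0.6 0 1;-0.1 -0.6 0 0 1;-0.2 -0.9 0 0 1;-0.3 -1 0 0 1;-0.3 -1 0 0 1;-0.3 -1 0 0 1;-0.3 -1 0 0 1;-0.2 -0.9 0 0 1;-0.1 -0.7 0 0 1;-0.06 -0.42 0 0 1;0 0 0 0 1;0 0 0.6 0 1;0 0 0.4 0 1;0 0 0 0 1;0 0 0 0 1")

```text
clock: 17.95
tcp_pos: [640.9, -181.3, 129.0]
tcp_rot: [[-1.0, -0.001, -0.001], [-0.001, 1.0, 0.0], [0.001, 0.0, -1.0]]
force: [-0.5, 0.5, 0.8]
width: 49.0
```

```bash
python3 - <<'E'
from plant import r
from h import *
s=r.state(); print(s['tcp_pos'],s['force'],s['width'])
d=r.read_camera("scene"); im=d['color'][:,:,::-1]
cv2.imwrite('pics/s1.png',cv2.resize(im[140:250,110:255],(780,592),interpolation=2))
E
```

```text
[ 640.94926666 -181.32977824  129.01464303] [-0.4708291   0.52704996  0.84182525] 48.953348872803254
```

View pics/s1.png

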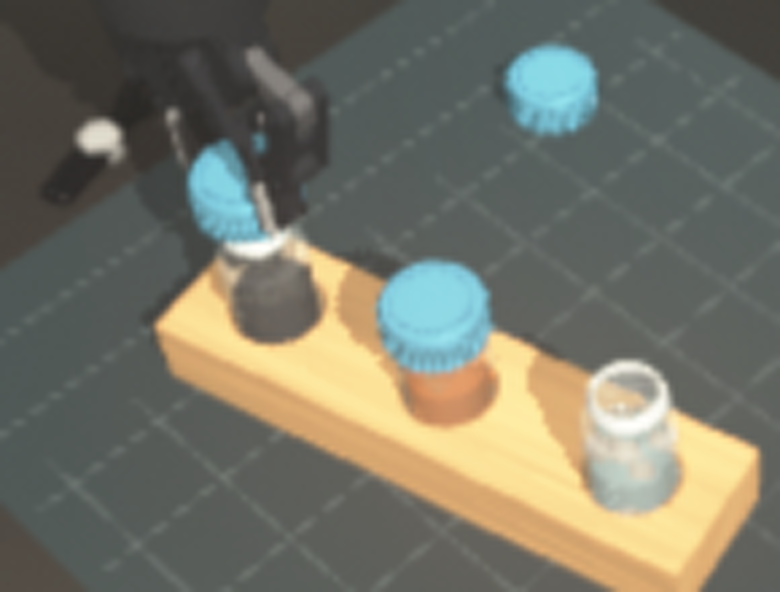

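The mid tube still stands upright at (630,440), and the cap at (235,190) is over the black tube's rim at about (255,240). I lower it.

Call:
drive_tool(deltas="-0.02 -0.02 0.3 0 1;0 0 0.2 0 1;0 0 0.04 0 1;0 0 0.04 0 1;0 0 0 0 1")

```text
clock: 18.5
tcp_pos: [641.7, -182.6, 115.0]
tcp_rot: [[-1.0, -0.0, -0.0], [-0.0, 1.0, -0.0], [0.0, -0.0, -1.0]]
force: [-0.0, 0.4, 0.3]
width: 49.0
```

Call:
drive_tool(deltas="0 0 0.04 0 1;0 0 0.04 0 1;0 0 0 0 1")

```text
clock: 18.8
tcp_pos: [641.7, -182.5, 112.9]
tcp_rot: [[-1.0, -0.0, -0.0], [-0.0, 1.0, 0.0], [0.0, 0.0, -1.0]]
force: [-0.2, 0.2, 0.9]
width: 48.9
```

Call:
drive_tool(deltas="0 0 0.04 0 1;0 0 0.04 0 1;0 0 0 0 1")

```text
clock: 19.1
tcp_pos: [641.6, -182.5, 110.8]
tcp_rot: [[-1.0, -0.0, -0.0], [-0.0, 1.0, 0.0], [0.0, 0.0, -1.0]]
force: [-0.5, -0.5, -0.2]
width: 48.8
```

Call:
drive_tool(deltas="0 0 0.05 0 1;0 0 0.05 0 1;0 0 0 0 1")

```text
clock: 19.4
tcp_pos: [641.6, -182.5, 108.3]
tcp_rot: [[-1.0, -0.0, -0.0], [-0.0, 1.0, 0.0], [0.0, 0.0, -1.0]]
force: [-0.0, 0.8, 0.1]
width: 49.0
```

Call:
drive_tool(deltas="0 0 0.08 0 1;0 0 0.08 0 1;0 0 0 0 1")

```text
clock: 19.7
tcp_pos: [641.5, -182.5, 104.1]
tcp_rot: [[-1.0, -0.0, -0.001], [-0.0, 1.0, 0.0], [0.001, 0.0, -1.0]]
force: [0.3, -0.3, 0.5]
width: 48.6
```

Call:
drive_tool(deltas="0 0 0.08 0 1;0 0 0.08 0 1;0 0 0 0 1")

```text
clock: 20.0
tcp_pos: [641.5, -182.5, 100.2]
tcp_rot: [[-1.0, -0.0, -0.0], [-0.0, 1.0, 0.0], [0.0, 0.0, -1.0]]
force: [0.2, 0.9, -0.6]
width: 48.9
```

Home should be about 97.

Call:
drive_tool(deltas="0 0 0.05 0 1;0 0 0.04 0 1;0 0 0 0 1")

```text
clock: 20.3
tcp_pos: [641.6, -182.5, 98.1]
tcp_rot: [[-1.0, -0.0, -0.0], [-0.0, 1.0, 0.0], [0.0, 0.0, -1.0]]
force: [-0.7, -0.2, -0.7]
width: 48.6
```

Call:
drive_tool(deltas="0 0 0.04 0 1;0 0 0 0 1")

```text
clock: 20.5
tcp_pos: [641.8, -182.6, 97.4]
tcp_rot: [[-1.0, -0.0, 0.0], [-0.0, 1.0, -0.0], [-0.0, -0.0, -1.0]]
force: [0.3, -0.1, 1.6]
width: 48.0
```

Call:
drive_tool(deltas="0 0 0.03 0 1;0 0 0 0 1")

```text
clock: 20.7
tcp_pos: [642.1, -182.6, 97.3]
tcp_rot: [[-1.0, -0.0, 0.001], [-0.0, 1.0, -0.0], [-0.001, -0.0, -1.0]]
force: [-2.4, 1.4, 9.3]
width: 48.9
```

It's seated, with contact at 97.3 against 97.2 expected. I release and rise.

Call:
drive_tool(deltas="0 0 -0.03 0 1;0 0 0 0 0.2;0 0 0 0 -1;0 0 0 0 -1;0 0 0 0 -1;0 0 -0.2 0 -1;0 0 -0.8 0 -1;0 0 -1 0 -1;0 0 -0.8 0 -1;0 0 0 0 -1")

```text
clock: 21.7
tcp_pos: [643.1, -183.1, 170.6]
tcp_rot: [[-1.0, -0.0, 0.005], [-0.0, 1.0, -0.002], [-0.005, -0.002, -1.0]]
force: [0.8, -0.3, -0.2]
width: 85.8
```

```bash
python3 - <<'E'
from plant import r
from h import *
s=r.state(); print(s['tcp_pos'],s['force'],s['width'])
d=r.read_camera("scene"); im=d['color'][:,:,::-1]
cv2.imwrite('pics/s2.png',cv2.resize(im[140:250,110:255],(780,592),interpolation=2))
E
```

```text
[ 643.14432131 -183.06809937  170.59219871] [ 0.75132188 -0.29543753 -0.16212448] 85.75341732713349
```

View pics/s2.png

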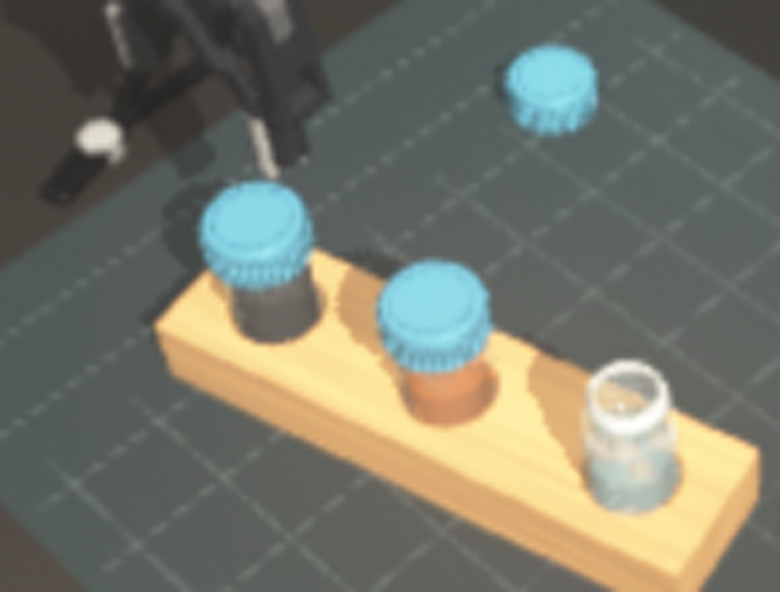

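The slim cap at (257,235) is level. Last is the cap at (427.7, -213.6).

Call:
drive_tool(deltas="0.5 -0.1 0 0 -1;0.9 -0.1 0 0 -1;1 -0.1 0 0 -1;1 -0.1 0 0 -1;1 -0.12 0.2 0 -1;1 -0.1 0.4 0 -1;1 -0.2 0.5 0 -1;1 -0.2 0.5 0 -1;0.8 -0.2 0.6 0 -1;0.4 0 0.8 0 -1;0 0 0.9 0 -1;0 0 0.9 0 -1;0 0 0.8 0 -1;0 0 0.4 0 -1;0 0 0 0 -1;0 0 0 0 -1")

```text
clock: 23.35
tcp_pos: [426.7, -213.1, 17.5]
tcp_rot: [[-1.0, -0.0, -0.0], [-0.0, 1.0, 0.0], [0.0, 0.0, -1.0]]
force: [-0.1, -0.3, 0.1]
width: 85.4
```

Call:
drive_tool(deltas="-0.04 -0.02 0.07 0 -1;0 0 0.07 0 -1;0 0 0 0 1;0 0 0 0 1;0 0 0 0 1;0 0 0 0 1;0 0 0 0 1;0 0 0 0 1")

```text
clock: 24.15
tcp_pos: [427.8, -213.6, 14.2]
tcp_rot: [[-1.0, -0.0, 0.0], [-0.0, 1.0, -0.0], [-0.0, -0.0, -1.0]]
force: [-1.1, 1.1, 9.4]
width: 49.3
```

Call:
drive_tool(deltas="0 0 -0.1 0 1;0 0 -0.4 0 1;0 0 -0.9 0 1;0 0 -1 0 1;-0.2 0.3 -1 0 1;-0.4 0.6 -1 0 1;-0.7 0.9 -0.9 0 1;-0.7 0.9 -0.3 0 1;-0.7 0.9 0 0 1;-0.7 0.9 0 0 1;-0.7 0.9 0 0 1;-0.7 0.9 0 0 1;-0.7 0.9 0 0 1;-0.6 0.8 0 0 1;-0.4 0.6 0 0 1;-0.2 0.32 0 0 1;0 0 0.5 0 1;0 0 0.4 0 1;0 0 0 0 1;0 0 0 0 1")

```text
clock: 26.15
tcp_pos: [594.5, 8.8, 130.7]
tcp_rot: [[-1.0, 0.001, -0.001], [0.001, 1.0, 0.0], [0.001, 0.0, -1.0]]
force: [0.7, 0.7, 0.4]
width: 48.6
```

```bash
python3 - <<'E'
from plant import r
from h import *
s=r.state(); print(s['tcp_pos'],s['force'],s['width'])
d=r.read_camera("scene"); im=d['color'][:,:,::-1]
cv2.imwrite('pics/m2.png',cv2.resize(im[150:260,150:295],(780,592),interpolation=2))
E
```

```text
[594.47527461   8.79085144 130.74717782] [0.6810039  0.73701918 0.37978543] 48.64134356710077
```

View pics/m2.png

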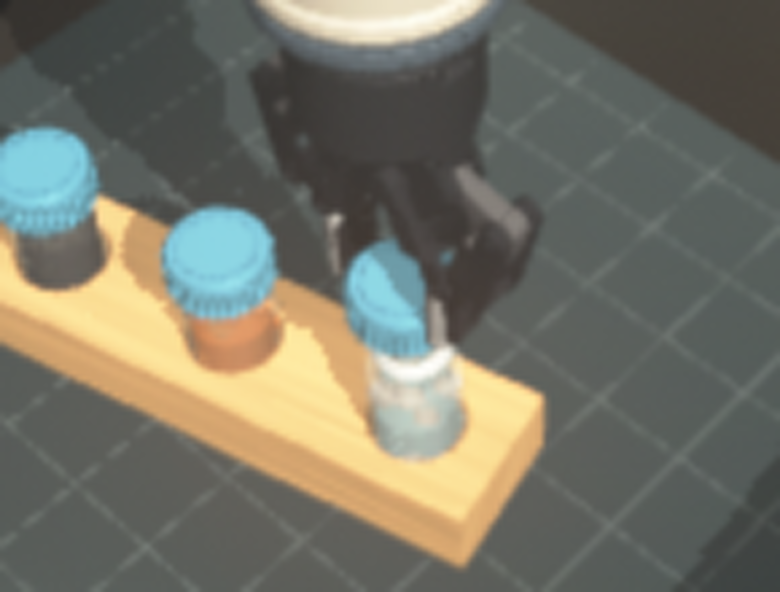

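The cap at (390,300) is above the mid rim at (415,365) but about 3 mm short in y. I correct that and lower it.

Call:
drive_tool(deltas="-0.03 0.12 0.1 0 1;0 0 0.3 0 1;0 0 0.12 0 1;0 0 0.04 0 1;0 0 0 0 1")

```text
clock: 26.7
tcp_pos: [595.8, 12.4, 117.0]
tcp_rot: [[-1.0, -0.0, -0.0], [-0.0, 1.0, -0.0], [0.0, -0.0, -1.0]]
force: [-0.2, -0.3, -0.2]
width: 49.0
```

Call:
drive_tool(deltas="0 0 0.05 0 1;0 0 0.05 0 1;0 0 0 0 1")

```text
clock: 27.0
tcp_pos: [595.9, 12.5, 114.7]
tcp_rot: [[-1.0, -0.0, -0.0], [-0.0, 1.0, -0.0], [0.0, -0.0, -1.0]]
force: [-0.3, -0.8, 0.0]
width: 48.7
```

Call:
drive_tool(deltas="0 0 0.04 0 1;0 0 0.04 0 1;0 0 0 0 1")

```text
clock: 27.3
tcp_pos: [595.8, 12.4, 112.7]
tcp_rot: [[-1.0, -0.0, -0.0], [-0.0, 1.0, -0.0], [0.0, -0.0, -1.0]]
force: [-0.8, -0.3, 0.1]
width: 48.9
```

Call:
drive_tool(deltas="0 0 0.05 0 1;0 0 0.05 0 1;0 0 0 0 1")

```text
clock: 27.6
tcp_pos: [595.8, 12.5, 110.1]
tcp_rot: [[-1.0, -0.0, -0.0], [-0.0, 1.0, 0.0], [0.0, 0.0, -1.0]]
force: [-0.8, 0.3, -0.5]
width: 49.0
```

Call:
drive_tool(deltas="0 0 0.05 0 1;0 0 0.05 0 1;0 0 0 0 1")

```text
clock: 27.9
tcp_pos: [595.8, 12.5, 107.6]
tcp_rot: [[-1.0, -0.0, -0.0], [-0.0, 1.0, 0.0], [0.0, 0.0, -1.0]]
force: [0.3, 0.4, -0.4]
width: 49.0
```

Call:
drive_tool(deltas="0 0 0.08 0 1;0 0 0.08 0 1;0 0 0 0 1")

```text
clock: 28.2
tcp_pos: [595.7, 12.5, 103.4]
tcp_rot: [[-1.0, -0.0, -0.0], [-0.0, 1.0, 0.0], [0.0, 0.0, -1.0]]
force: [-0.2, 0.2, 0.5]
width: 49.1
```

Call:
drive_tool(deltas="0 0 0.08 0 1;0 0 0.06 0 1;0 0 0 0 1")

```text
clock: 28.5
tcp_pos: [595.8, 12.5, 100.0]
tcp_rot: [[-1.0, -0.0, -0.0], [-0.0, 1.0, 0.0], [0.0, 0.0, -1.0]]
force: [0.5, 0.4, -0.2]
width: 49.2
```

Call:
drive_tool(deltas="0 0 0.05 0 1;0 0 0.03 0 1;0 0 0 0 1")

```text
clock: 28.8
tcp_pos: [595.9, 12.5, 98.2]
tcp_rot: [[-1.0, -0.0, -0.0], [-0.0, 1.0, 0.0], [0.0, 0.0, -1.0]]
force: [-0.7, -0.3, -0.1]
width: 48.8
```

Call:
drive_tool(deltas="0 0 0.04 0 1;0 0 0 0 1")

```text
clock: 29.0
tcp_pos: [596.0, 12.5, 97.4]
tcp_rot: [[-1.0, -0.0, 0.0], [-0.0, 1.0, -0.0], [-0.0, -0.0, -1.0]]
force: [-1.0, -0.2, 0.5]
width: 49.2
```

Call:
drive_tool(deltas="0 0 0.03 0 1;0 0 0 0 1")

```text
clock: 29.2
tcp_pos: [596.4, 12.4, 97.3]
tcp_rot: [[-1.0, -0.0, 0.001], [-0.0, 1.0, -0.0], [-0.001, -0.0, -1.0]]
force: [-2.5, -0.4, 12.3]
width: 48.7
```

It's seated. I release, rise and move back clear.

Call:
drive_tool(deltas="0 0 -0.04 0 1;0 0 0 0 0.2;0 0 0 0 -1;0 0 0 0 -1;0 0 0 0 -1;0 0 -0.2 0 -1;0 0 -0.8 0 -1;0 0 -1 0 -1;0 0 -1 0 -1;0.8 0 -0.5 0 -1;1 0 -0.5 0 -1;1 0 0 0 -1;1 0 0 0 -1;0.5 0 0 0 -1;0 0 0 0 -1;0 0 0 0 -1")

```text
clock: 30.8
tcp_pos: [489.4, 12.3, 197.9]
tcp_rot: [[-1.0, -0.0, 0.001], [-0.0, 1.0, -0.0], [-0.001, -0.0, -1.0]]
force: [-0.2, -0.6, -0.1]
width: 85.3
```

```bash
python3 - <<'E'
from plant import r
from h import *
import pickle
s=r.state(); print(s['clock'],s['tcp_pos'],s['force'])
d=r.read_camera("scene"); im=d['color'][:,:,::-1]; P=cloud(d)
cv2.imwrite('pics/end.png',cv2.resize(im[90:345,90:400],(729,600),interpolation=2))
m=cv2.inRange(cv2.cvtColor(d['color'],cv2.COLOR_RGB2HSV),(92,90,80),(112,255,255))
k,l,st,ce=cv2.connectedComponentsWithStats(m)
for i in range(1,k):
    if st[i,4]>60:
        q=P[l==i]; q=q[q[:,2]>96]
        if len(q)>30: 
            A=np.c_[q[:,:2]-q[:,:2].mean(0),np.ones(len(q))]; t=q[:,2]>101; c=np.linalg.lstsq(A[t],q[t,2],rcond=None)[0]
            print(ce[i].round(1),q[t].mean(0).round(1),'slope',c[:2].round(3))
E
```

```text
30.8 [489.44141563  12.34455527 197.86935286] [-0.20632543 -0.63943913 -0.08311599]
[157.2 183. ] [ 643.7 -179.2  104.1] slope [-0.006 -0.007]
[190.5 197.7] [624.7 -75.9 112.7] slope [0.613 0.986]
[226.3 214.1] [600.3  18.6 109.2] slope [0.869 0.912]
```

View pics/end.png

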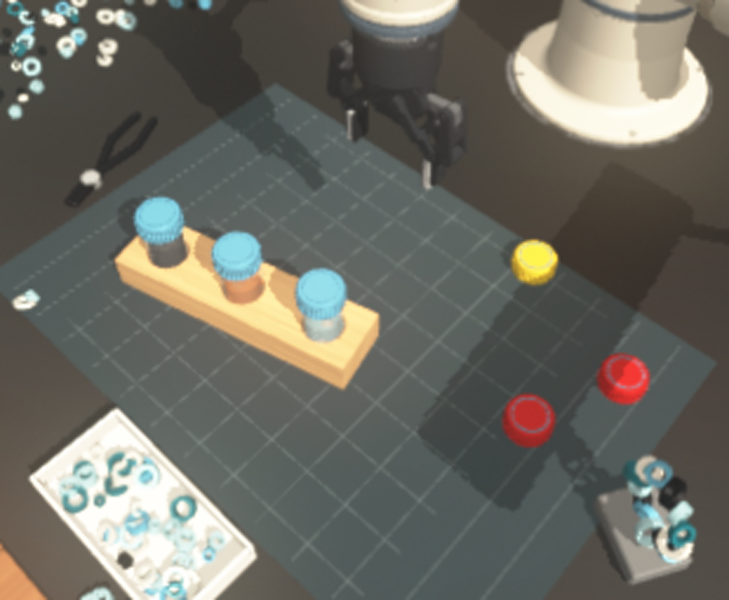

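The picture shows the three caps level at (160,220), (237,256) and (321,294), with bystanders unmoved. Two of the plane fits look spoiled by outlier depth pixels, so I re-check using medians before handing in.

```bash
python3 - <<'E'
from plant import r
from h import *
for n in ["scene","top"]:
    d=r.read_camera(n); P=cloud(d)
    for nm,p in dict(wide=(618.9,-85.2),mid=(595.8,12.4),slim=(641.7,-182.5)).items():
        u,v=proj(d,[[*p,105]])[0].round().astype(int)
        w=P[v-5:v+6,u-5:u+6].reshape(-1,3)
        g=[np.median(P[v+a-1:v+a+2,u+b-1:u+b+2,2]).round(1) for a,b in[(0,0),(-4,0),(4,0),(0,-5),(0,5)]]
        print(n,nm,'median z',np.median(w[:,2]).round(1),'centre/up/down/left/right',g)
print(r.state()['clock'])
E
```

```text
scene wide median z 104.4 centre/up/down/left/right [np.float64(104.6), np.float64(104.2), np.float64(103.9), np.float64(104.0), np.float64(104.5)]
scene mid median z 104.4 centre/up/down/left/right [np.float64(104.3), np.float64(103.7), np.float64(104.4), np.float64(104.4), np.float64(104.2)]
scene slim median z 104.2 centre/up/down/left/right [np.float64(103.9), np.float64(104.2), np.float64(103.7), np.float64(104.1), np.float64(103.5)]
top wide median z 576.8 centre/up/down/left/right [np.float64(577.8), np.float64(578.4), np.float64(575.2), np.float64(578.9), np.float64(551.6)]
top mid median z 570.8 centre/up/down/left/right [np.float64(570.7), np.float64(573.3), np.float64(568.2), np.float64(571.1), np.float64(571.5)]
top slim median z 103.2 centre/up/down/left/right [np.float64(103.5), np.float64(103.2), np.float64(103.0), np.float64(103.6), np.float64(103.3)]
30.95
```

All cap tops are level at about 104 mm against 105 expected for a fully home cap. The 550–580 mm readings in the top camera are the arm blocking its view.

```bash
python3 -c "
from plant import r
print(r.hand_in())"
```

```text
the job is handed in; nothing more can be done
None
```

All three tubes are capped, each with the cap that fits it, and the job was handed in at about 31 s of the 67 s allowed.

- **tube_wide:** the cap nearest the sculpture went 12 mm past the rim with no resistance, so it is the 43 mm one. It seated fully.
- **tube_slim:** the middle cap stopped about 2 mm below the rim on tube_mid, at 8–10 N, both times I tried it. The retry was shifted about 1 mm sideways and stopped at the same height, so I took it as the 33 mm cap without forcing it. It then slid home on tube_slim.
- **tube_mid:** the last cap, the 38 mm one, slid freely and seated fully.

**Last checks:**
- **Seating:** each cap met the rim within 0.1 mm of the expected height, with at most 14 N of push.
- **Level:** in the scene camera's depth, all three cap tops are level at about 104 mm, against 105 mm expected. That is within the camera's accuracy.
- **Bystanders:** in the last scene picture the tubes stand upright and the sculpture, the pliers and the red and yellow caps look unmoved.

**Disagreements:** my first tilt fit on the wide and mid caps gave nonsense slopes because stray depth pixels had got into it. The median check replaced it. The top camera confirmed only tube_slim (103 mm), because the arm blocked its view of the other two.

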